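# Put a dried sample tin into the desiccator and screw its lid down

### The arm

A 6-joint arm with a two-finger parallel gripper is mounted at the origin on a cart in front of the work surface, level with it; the furniture and walls round the work are solid. World frame = base frame: x ahead of the robot, y to its left, z up, the work surface at z = 0. Lengths are in m, angles in rad, forces in N, time in s.
With the tool pointing down it reaches from about 0.325 to 0.85 m from the base axis. Payload 4.4 kg.
Tool frame: the origin (TCP) lies between the finger pads; the fingertips stand 19 mm ahead of it and the grasp point (between the pads) is the TCP; y points along the fingers, x is the direction in which the jaws open and shut, and the axes are right-handed (so a half turn about y gives the same grasp; the last joint's range is limited). The gripper opens to 94 mm and grips with 3 to 60 N. Pads are 16 mm wide; open, the fingers measure 119 mm over their backs; the gripper's body (75 mm by 177 mm) begins 78 mm behind the grasp point.
Start: joints at [0.962, 0.207, 1.542, -0, 1.393, -0.15], TCP at [0.255, 0.516, 0.224] pointing down, gripper open.
Joint ranges: [-2.73, 2.73], [-0.86, 2.22], [0.23, 2.46], [-1.11, 4.25], [0.08, 2.63], [-2.82, 2.82]. Speed limits (rad/s): [2.79, 2.79, 3.14, 3.14, 3.14, 3.14].

### API

Orientations are given as a unit quaternion [w, x, y, z].
In Python, from cell import robot gives the robot as it stands. The module is installed in compiled form; this text tells all that it offers.
- The arm moves only by the shell command python3 -m inch 'ROWS' [FORCE]. ROWS is JSON, a list of rows, each a list of 3 entries, a list of its own where there are three numbers: the turn, a rotation vector about the tool's x, y, z normalised to -1 to 1, where 1 is pi/4 rad, then the shift along the tool's x, y, z normalised to -1 to 1, where 1 is 0.5 m, then the gripper's target within -1 to 1 (shut at 1, half-way at 0, fully open at -1). A call has 1 to 12 rows; each row is the pose to reach, as a shift and turn from the pose measured when the call began, along the tool's axes at that moment; what a row does not reach only later rows make up. A row lasts 1/8 s, in which the tool goes at most 62.5 mm and 10.7 degrees, less where a joint would pass 70% of its speed; a pose out of reach is approached as far as the arm can. A call with a number of a shift or a turn outside -1 to 1 is refused whole. A call with a gripper value outside its range is refused whole. The fingers move at their own pace and stop on an object; FORCE is the grip in N (left out, the last holds). Time passes only in rows, so rows that repeat a pose let the fingers close. It gives the time, the measured TCP pose, the force and the opening at its end, in the units of the state.
- robot.get_state(): the state, without advancing time (a new reading comes with each control period).
- robot.get_image(name): name is "scene" or "top" or "wrist"; returns a dict with "img" (480x640x3 uint8, red, green, blue), "z_map" (480x640 float32, m along the optical axis (not along the pixel's ray), 0 where there is no reading), "K" (3x3 intrinsics, pixels), "extrinsics" (4x4, takes a point from camera to world coordinates). Camera axes: x right, y up, looking along -z (the intrinsics and any distortion apply to the point x, -y, -z); pixel columns grow to the right and rows downward; lengths in m; the calibration is good to about 2 mm. The wrist camera is an equidistant fisheye: a pixel r from the principal point sees the ray r / f radians off the axis. A picture is of the moment at which its call begins.
- robot.finish_job(): hands the job in, once; it reports no verdict.
The state is a dict: "t": time; "joint_positions": joint angles; "dq": joint speeds; "effort": joint torques, N m; "eef_pos": TCP position; "tool_rot": TCP orientation; "wrist_force": force on the tool from outside, world axes, zero at the start; "ft_torque": the same for the moment, N m; "gripper_width": opening from 0.0 (shut) to 1.0 (fully open).
Only numpy, scipy, OpenCV 4.12 (cv2) and the standard library are available. Lean on these libraries where they do the work, as an engineer would, in place of code of your own. Each camera call takes 0.05 s, during which the arm holds its last target. There are 200 camera calls.

### The job

Put the smaller of the two sample tins on the tray into the open desiccator pot: hold the thin tin gently and set it down upright on the white plate, without dropping it. Then swing the lid arm over the mouth to its stop and screw the lid fully down, clockwise, by the bar handle on top. Leave the larger tin where it stands.

Things in the scene. Friction and masses are not known exactly. Their poses are not given: they have to be found in the camera images.
- small_tin: Round grey aluminium moisture tin with a lid and a paper label, 58 mm wide over the lid (body 55 mm), 36 mm high, about 80 g. Origin: centre of its underside, z up. Stands in the galvanised tray. Its thin wall dents above about 20 N of grip.
- large_tin: Like the small tin but 71 mm wide and 47 mm high. Origin: centre of its underside. To be left alone.
- tray: Shallow galvanised sheet tray, 335 mm (its x) by 266 mm (its y), floor 2 mm thick, sloping walls 27 mm high. Fixed. Origin: centre of its underside.
- pot: Desiccator pot, fixed: round grey metal pot, outside 122 mm, bore 110 mm, rim 76 mm above the bench, white perforated plate inside as floor; on a grey base plate 220 x 150 x 10 mm. Origin: on the bench under the pot's centre, z up; the lid arm's column stands 120 mm from the pot's axis along the pot's +x. A small brass vent cock sticks out 25 mm from the wall.
- pot_plate (a point): Centre of the white plate (the floor inside the pot), 24 mm above the bench; axes as pot.
- pot_mouth (a point): Centre of the pot's mouth at rim height, 76 mm above the bench; axes as pot.
- pot_column (a point): Point on the vertical axis of the column about which the lid arm swings, at the height of the arm's top (118 mm); axes as pot.
- lid_arm (a joint): Swing of the lid arm about the column, rad: 0 at its stop with the lid over the mouth; grows to 1.7 as it opens, clockwise from above, to the pot's +y. Stays where left. The arm is a steel bar 14 mm wide, 100 to 118 mm above the bench, 120 mm from column axis to lid axis, with bosses of radius 17 mm at its ends; the raised lid below it is 128 mm wide, its top 8 mm under the arm.
- lid_arm_mid (a point): Middle of the arm's upper face, 60 mm from the column and from the lid's axis, 118 mm above the bench; its x axis points from the lid to the column.
- lid (a joint): Turn of the screw lid, rad. 0: fully raised. It grows clockwise seen from above (downwards about z) to 2.6, where the lid is fully screwed down; the lid and its handle sink 3.08 mm per rad, 8 mm in all. It stays where it is left. Turning only goes through to the end when the lid is over the mouth.
- lid_handle (a point): Centre of the bar handle on top of the lid's screw, above the arm's end: black bar 66 mm long (this point's x axis), 16 mm wide (its y axis), 22 mm high; centre 149 mm above the bench when raised, 141 mm when screwed down.
There are look-alikes about, which are no part of the job. What is shaped like the small_tin but purple or turquoise is not meant.

How it is judged:
By the outcome, as a careful person would: the job done as asked, in the order asked, and still so for the second after the job is handed in, with the robot touching nothing.
It also fails if it takes over 64 s, if anything falls off the work surface, if the arm or the gripper's body presses on something with over 40 N, if the wrist force passes 120 N, or if a joint passes its speed limit or range.

## Working session

There is one attempt and no reset: what is moved stays moved. The work goes in short steps, Python scripts to look and compute and a shell command to move; the robot and the scene stay as the last step left them, time stands still between calls to the robot, and variables do not carry over. Pictures are saved under pics/ and viewed, on a budget of 10 in all, crops included, one or two more only if the job needs it, and the job is handed in when it is done.

```bash
mkdir -p pics
cat > h.py <<'E'
import numpy as np, cv2
from cell import robot
from scipy.spatial.transform import Rotation as R
def grab(n):
    d=robot.get_image(n); np.savez(f'{n}.npz',**d); return d
def save(img,name): cv2.imwrite(f'pics/{name}.png',cv2.cvtColor(np.ascontiguousarray(img),cv2.COLOR_RGB2BGR))
def rays(d,uv,fish=False):
    uv=np.atleast_2d(uv).astype(float);K=d['K'];a=(uv[:,0]-K[0,2])/K[0,0];b=(uv[:,1]-K[1,2])/K[1,1]
    if fish:
        r=np.hypot(a,b)+1e-12;v=np.c_[a/r*np.sin(r),-b/r*np.sin(r),-np.cos(r)]
    else: v=np.c_[a,-b,-np.ones_like(a)]
    E=d['extrinsics'];return E[:3,3],v@E[:3,:3].T
def onplane(d,uv,z,fish=False):
    o,v=rays(d,uv,fish);return o+v*((z-o[2])/v[:,2])[:,None]
def cloud(d):  # world point per pixel (pinhole cams)
    h,w=d['z_map'].shape;u,v=np.meshgrid(np.arange(w),np.arange(h))
    o,r=rays(d,np.c_[u.ravel(),v.ravel()]);return (o+r*d['z_map'].reshape(-1,1)).reshape(h,w,3)
def tool():
    s=robot.get_state();q=s['tool_rot'];return np.array(s['eef_pos']),R.from_quat([q[1],q[2],q[3],q[0]]),s
def rel(p,yaw_x=None):
    """row entries for target TCP p, tool pointing down with tool x along world angle yaw_x (mod pi)"""
    t,r,s=tool();sh=r.inv().apply(np.array(p)-t)/0.5
    if yaw_x is None: rv=np.zeros(3)
    else:
        best=None
        for k in (0,np.pi):
            a=yaw_x+k;x=[np.cos(a),np.sin(a),0];yv=[0,0,-1.];z=np.cross(x,yv)
            q=(r.inv()*R.from_matrix(np.c_[x,yv,z])).as_rotvec()
            if best is None or np.linalg.norm(q)<np.linalg.norm(best):best=q
        rv=best/(np.pi/4)
    print('turn',rv.round(4),'shift',sh.round(4))
E
python3 - <<'E'
from h import *
for n in('scene','top'):
    d=grab(n);save(d['img'],n+'0');print(n,d['K'].round(1).tolist(),d['extrinsics'].round(3).tolist())
t,r,s=tool();print(s,r.as_matrix().round(3))
E
```

```text
scene [[437.9, 0.0, 319.8], [0.0, 437.9, 241.9], [0.0, 0.0, 1.0]] [[0.756, 0.499, -0.424, 0.203], [-0.655, 0.564, -0.503, -0.517], [-0.012, 0.657, 0.753, 0.754], [0.0, 0.0, 0.0, 1.0]]
top [[495.2, 0.0, 326.6], [0.0, 495.2, 245.7], [0.0, 0.0, 1.0]] [[-0.027, 0.984, -0.176, 0.398], [-1.0, -0.027, 0.004, -0.106], [-0.001, 0.176, 0.984, 1.04], [0.0, 0.0, 0.0, 1.0]]
{'t': 0.1, 'joint_positions': array([ 9.61471010e-01,  2.07361784e-01,  1.54277213e+00, -1.21137668e-05,
        1.39348773e+00, -1.50498755e-01]), 'dq': array([ 1.39938250e-03, -1.92108529e-03, -5.43080969e-03,  5.45215646e-04,
        3.38990427e-04,  7.40513707e-05]), 'effort': array([-6.86416370e-04, -3.71859920e+01, -2.82293290e+01,  7.01068388e-02,
        3.11261415e-02, -5.23456470e-05]), 'eef_pos': array([0.25428885, 0.51496481, 0.22341002]), 'tool_rot': array([-0.60031554,  0.60088924,  0.37253981, -0.37385486]), 'wrist_force': array([-0.60458696, -0.30770011, -0.51981054]), 'ft_torque': array([ 0.01302611, -0.00292201, -0.01528005]), 'gripper_width': 1.0010742696209618} [[ 0.443 -0.001 -0.897]
 [ 0.897 -0.002  0.443]
 [-0.002 -1.     0.   ]]
```

View pics/top0.png

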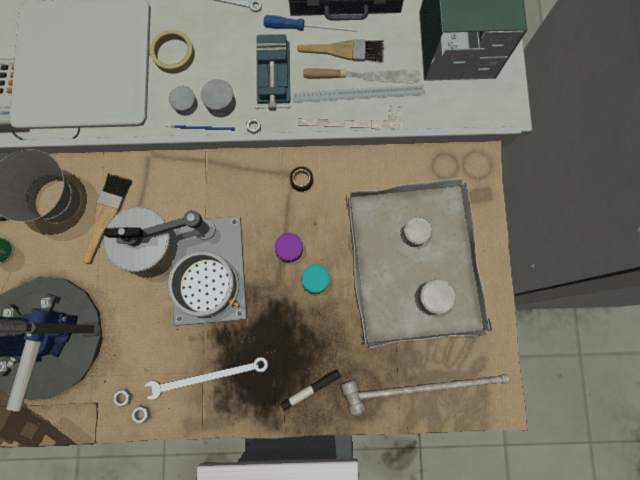

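View pics/scene0.png

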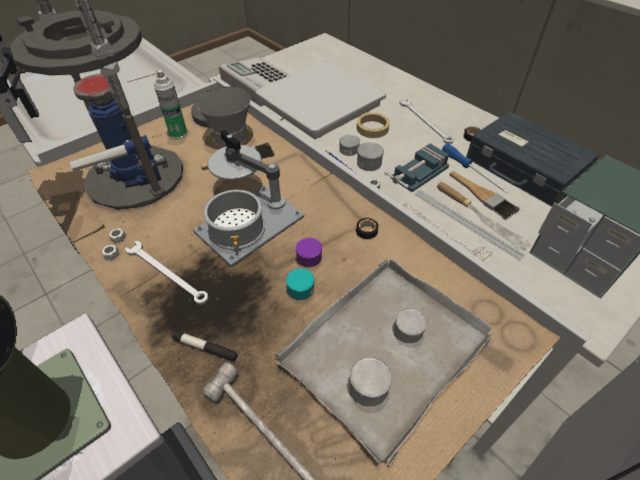

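The top view shows candidates for the small tin. In the tray there is a smaller grey tin at (417,231) and a larger one at (437,297). The look-alikes are purple (289,247), turquoise (316,279) and grey tins on the back bench (182,99) and (217,96). I choose (417,231), since it is in the tray and the smaller of the two. The pot mouth is at (203,285), the column at about (195,220) and the open lid's handle at about (130,235).

```bash
cat > m.py <<'E'
from h import *
def fit(P):
    A=np.c_[2*P[:,:2],np.ones(len(P))];c=np.linalg.lstsq(A,(P[:,:2]**2).sum(1),rcond=None)[0];return c[:2],np.sqrt(c[2]+c[:2]@c[:2])
D={n:dict(np.load(n+'.npz')) for n in('top','scene')};C={n:cloud(D[n]) for n in D}
for n in D:
    X=C[n];ok=D[n]['z_map']>0
    def blob(lo,hi,cx,cy,r,tag):
        m=ok&(X[...,2]>lo)&(X[...,2]<hi)&(np.hypot(X[...,0]-cx,X[...,1]-cy)<r)
        P=X[m]
        if len(P)<10: print(n,tag,'few',len(P));return
        c,(w,h),a=cv2.minAreaRect((P[:,:2]*1000).astype(np.float32))
        cc,rr=cv2.minEnclosingCircle((P[:,:2]*1000).astype(np.float32))
        print(n,tag,len(P),'zmed',np.median(P[:,2]).round(4),'rect',np.round(c,1),round(w,1),round(h,1),round(a,1),'circ',np.round(cc,1),round(rr,1))
    def px(u,v,z): return onplane(D['top'],[u,v],z)[0][:2]
    blob(.031,.045,*px(417,231,.038),.05,'small')
    blob(.042,.056,*px(437,297,.049),.055,'large')
    blob(.068,.079,*px(203,283,.076),.085,'rim')
    blob(.134,.165,*px(130,235,.15),.07,'handle')
    blob(.112,.124,*px(192,218,.118),.03,'colboss')
    blob(.080,.096,*px(138,240,.09),.085,'lid')
E
python3 m.py
python3 - <<'E'
from h import *
d=np.load('top.npz');i=d['img']
a=cv2.resize(i[190:330,90:260],None,fx=3,fy=3,interpolation=2);b=cv2.resize(i[195:325,380:480],None,fx=2.8,fy=2.8,interpolation=2)
o=np.zeros((420,800,3),np.uint8);o[:,:510]=a;o[:364,515:795]=b;save(o,'crop1')
E
```

```text
top small 607 zmed 0.0384 rect [ 605.4 -298.5] 56.5 55.7 89.3 circ [ 606.2 -298.2] 28.9
top large 993 zmed 0.0495 rect [ 468.  -328.3] 70.6 67.9 87.4 circ [ 468.7 -328.3] 35.6
top rim 843 zmed 0.076 rect [504.8 138.8] 127.6 126.0 89.8 circ [505.3 139.5] 64.7
top handle 410 zmed 0.1589 rect [591.2 262.2] 21.0 66.1 2.0 circ [592.9 262.3] 33.4
top colboss 218 zmed 0.1206 rect [623.3 153.3] 30.7 44.6 11.6 circ [623.  153.4] 22.5
top lid 2562 zmed 0.0918 rect [593.3 263.2] 129.1 127.6 22.9 circ [593.2 263. ] 65.3
scene small 690 zmed 0.0375 rect [ 603.9 -299.4] 57.2 56.6 18.6 circ [ 604.3 -299.4] 29.7
scene large 1361 zmed 0.0487 rect [ 467.  -329.4] 70.5 69.3 46.7 circ [ 466.8 -328.6] 35.9
scene rim 634 zmed 0.075 rect [503.  138.3] 127.1 128.4 61.0 circ [502.5 139.4] 65.7
scene handle 238 zmed 0.1554 rect [589.3 260. ] 18.9 67.0 0.1 circ [591.9 260. ] 33.5
scene colboss 135 zmed 0.1193 rect [623.5 151.8] 43.9 30.4 86.2 circ [620.2 152.2] 22.4
scene lid 1072 zmed 0.091 rect [589.4 260. ] 124.5 128.3 53.2 circ [591.9 261.6] 66.5
```

View pics/crop1.png

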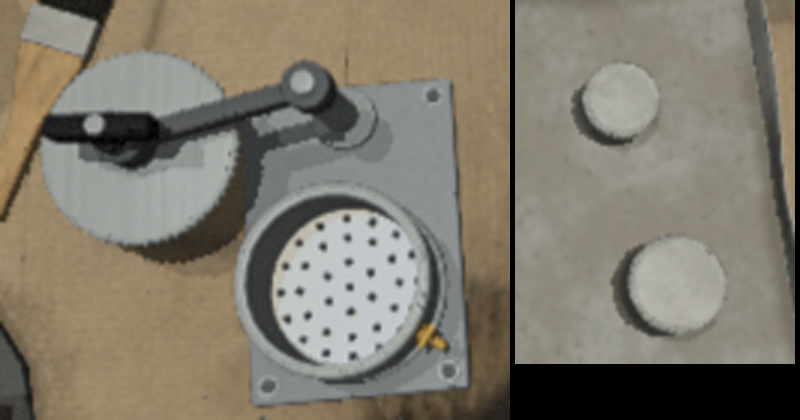

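The crop confirms a smaller tin (57 mm, top at z 38 mm) at world (605,-299) and a larger one (71 mm) at (468,-329). The pot mouth is at (504,139), the column at about (623,147) and the lid at (592,262), open about 1.38 rad. Next I check tall obstacles and work out the first move.

Run:
```python
from h import *
H={}
for n in('top','scene'):
    d=np.load(n+'.npz');X=cloud(d)[d['z_map']>0]
    for x,y,z in X[(X[:,2]>.04)&(X[:,0]>.1)&(X[:,0]<.95)&(abs(X[:,1])<.8)]:
        k=(int(x//.05),int(y//.05));H[k]=max(H.get(k,0),z)
print('y cm   ',[5*j for j in range(14,-12,-1)])
for i in range(18,1,-1): print('x%3d'%(i*5),[int(100*H.get((i,j),0)) for j in range(14,-12,-1)])
for p in ([.25,.49,.26],[.605,-.2985,.15]): rel(p,np.pi/2)
```

```text
y cm    [70, 65, 60, 55, 50, 45, 40, 35, 30, 25, 20, 15, 10, 5, 0, -5, -10, -15, -20, -25, -30, -35, -40, -45, -50, -55]
x 90 [4, 4, 4, 5, 5, 5, 5, 5, 5, 5, 0, 4, 4, 4, 4, 4, 0, 0, 0, 0, 0, 17, 17, 17, 0, 0]
x 85 [4, 4, 4, 5, 5, 5, 5, 5, 5, 5, 0, 0, 4, 4, 0, 0, 0, 0, 0, 0, 0, 0, 0, 0, 0, 0]
x 80 [0, 0, 0, 0, 5, 5, 5, 5, 5, 5, 0, 4, 0, 0, 0, 0, 0, 0, 0, 4, 0, 0, 4, 0, 4, 0]
x 75 [0, 0, 0, 0, 11, 11, 11, 0, 0, 0, 0, 0, 0, 0, 0, 0, 0, 0, 0, 0, 0, 0, 0, 0, 0, 0]
x 70 [0, 0, 0, 0, 11, 7, 11, 12, 0, 0, 0, 0, 0, 0, 0, 0, 0, 0, 0, 0, 0, 0, 0, 0, 0, 0]
x 65 [0, 0, 0, 0, 11, 6, 11, 12, 0, 9, 9, 0, 0, 0, 0, 0, 0, 0, 0, 0, 0, 0, 0, 0, 0, 0]
x 60 [0, 0, 0, 17, 11, 11, 11, 0, 9, 15, 16, 13, 13, 0, 0, 4, 0, 0, 0, 0, 4, 4, 0, 0, 0, 0]
x 55 [0, 0, 18, 19, 0, 0, 0, 0, 9, 16, 16, 9, 8, 7, 0, 4, 4, 0, 0, 0, 4, 4, 0, 0, 0, 0]
x 50 [0, 0, 18, 18, 38, 38, 36, 36, 9, 9, 9, 8, 7, 8, 0, 0, 4, 4, 0, 0, 0, 5, 0, 0, 0, 0]
x 45 [0, 0, 0, 38, 38, 38, 40, 40, 0, 0, 7, 8, 8, 8, 0, 0, 4, 0, 0, 0, 5, 5, 5, 0, 0, 0]
x 40 [0, 0, 0, 41, 38, 26, 40, 46, 0, 0, 0, 8, 8, 0, 0, 0, 0, 0, 0, 0, 4, 5, 5, 0, 0, 0]
x 35 [0, 0, 38, 41, 40, 38, 38, 38, 0, 0, 0, 0, 0, 0, 0, 0, 0, 0, 0, 0, 0, 0, 0, 0, 0, 0]
x 30 [0, 0, 0, 36, 40, 38, 38, 36, 0, 0, 0, 0, 0, 0, 0, 0, 0, 0, 0, 0, 0, 0, 0, 0, 0, 0]
x 25 [0, 0, 0, 34, 39, 39, 36, 0, 0, 0, 0, 0, 0, 0, 0, 0, 0, 0, 0, 0, 0, 0, 0, 0, 0, 0]
x 20 [0, 0, 0, 0, 0, 34, 34, 0, 0, 0, 0, 0, 0, 0, 0, 0, 0, 0, 0, 0, 0, 0, 0, 0, 0, 0]
x 15 [0, 0, 0, 0, 0, 0, 0, 0, 0, 0, 0, 0, 0, 0, 0, 0, 0, 0, 0, 0, 0, 0, 0, 0, 0, 0]
x 10 [0, 0, 0, 0, 0, 0, 0, 0, 0, 0, 0, 0, 0, 0, 0, 0, 0, 0, 0, 0, 0, 0, 0, 0, 0, 0]
turn [-0.001  -0.5842 -0.0024] shift [-0.0487 -0.0731 -0.0144]
turn [-0.001  -0.5842 -0.0024] shift [-1.1477  0.1487 -1.3495]
```

Run:
```python
from h import *
t,r,s=tool()
def proj(d,p):
    E=d['extrinsics'];q=E[:3,:3].T@(np.array(p)-E[:3,3]);return (d['K'][0,0]*q[0]/-q[2]+d['K'][0,2],d['K'][1,1]*-q[1]/-q[2]+d['K'][1,2])
for n in('top','scene'):
    d=np.load(n+'.npz');print(n,[np.round(proj(d,t+[0,0,h])) for h in(-.02,0,.08,.2)])
d=np.load('scene.npz');X=cloud(d)
for u,v in[(15,85),(15,60),(75,30),(130,40),(90,15),(140,120),(95,80),(45,60),(100,160),(170,105),(10,300)]: print((u,v),X[v,u].round(3),d['z_map'][v,u])
d2=np.load('top.npz');X=cloud(d2)
for u,v in[(5,325),(30,327),(60,327),(90,327),(20,390),(50,300),(40,325),(2,340)]: print('top',(u,v),X[v,u].round(3),d2['z_map'][v,u])
w=grab('wrist');o=np.zeros((480,800,3),np.uint8);o[:,:400]=cv2.resize(d['img'][0:240,0:200],(400,480),interpolation=2);o[:300,400:]=cv2.resize(w['img'],(400,300));save(o,'crop2')
```

```text
top [array([-57., 436.]), array([-67., 439.]), array([-111.,  451.]), array([-201.,  474.])]
scene [array([ 31., 129.]), array([ 26., 121.]), array([ 6., 87.]), array([-31.,  25.])]
(15, 85) [0.268 0.482 0.316] 0.8603277
(15, 60) [0.288 0.459 0.368] 0.8183846
(75, 30) [0.426 0.533 0.36 ] 0.9195375
(130, 40) [0.486 0.392 0.367] 0.8680841
(90, 15) [0.424 0.366 0.439] 0.77553755
(140, 120) [0.535 0.706 0.009] 1.3169348
(95, 80) [0.415 0.494 0.267] 0.9649188
(45, 60) [0.331 0.422 0.367] 0.8175534
(100, 160) [0.342 0.432 0.121] 1.0128685
(170, 105) [0.586 0.56  0.105] 1.1924351
(10, 300) [-0.128  1.145 -0.798] 1.8652403
top (5, 325) [0.425 0.362 0.31 ] 0.7207724
top (30, 327) [0.423 0.367 0.24 ] 0.78952193
top (60, 327) [0.424 0.363 0.158] 0.87007254
top (90, 327) [0.426 0.363 0.047] 0.9804163
top (20, 390) [0.316 0.441 0.132] 0.8770875
top (50, 300) [0.482 0.448 0.042] 0.9940508
top (40, 325) [0.426 0.364 0.218] 0.81140244
top (2, 340) [0.404 0.445 0.186] 0.83887005
```

View pics/crop2.png

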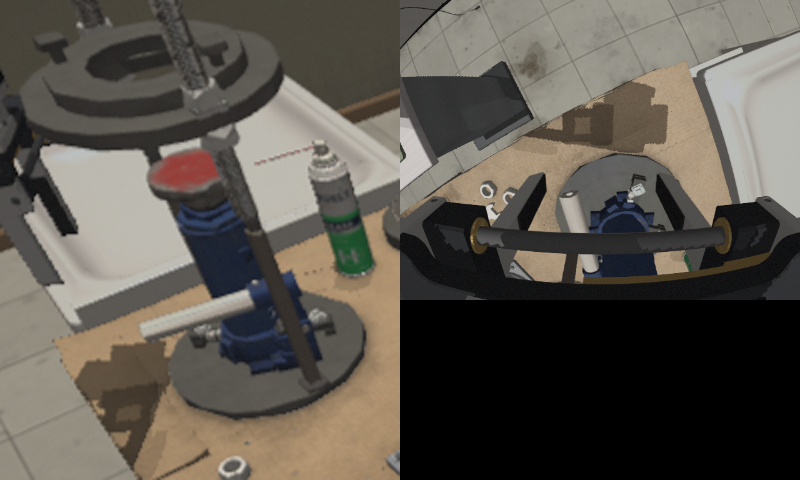

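The crop shows a bottle-jack stand at about (0.43,0.45), with a ring and rods up to z 0.46 or more. The gripper hangs on its near side. I'll back out along -x and then -y, and then cross over to the tray.

Run:
```python
from h import *
d=np.load('scene.npz');X=cloud(d)[d['z_map']>0]
m=(X[:,2]>.1)&(X[:,0]>.1)&(X[:,0]<.36)&(X[:,1]>.2)&(X[:,1]<.7)
P=X[m]
for y in np.arange(.28,.62,.02):
    q=P[abs(P[:,1]-y)<.01]
    if len(q):i=q[:,0].argmin();print(y.round(2),'minx pt',q[i].round(3), 'zmax',q[:,2].max().round(3))
rel([.215,.49,.24],np.pi/2)
```

```text
0.36 minx pt [0.352 0.37  0.362] zmax 0.368
0.38 minx pt [0.322 0.39  0.357] zmax 0.369
0.4 minx pt [0.31  0.41  0.358] zmax 0.386
0.42 minx pt [0.234 0.428 0.327] zmax 0.386
0.44 minx pt [0.224 0.444 0.303] zmax 0.386
0.46 minx pt [0.219 0.466 0.284] zmax 0.386
0.48 minx pt [0.223 0.472 0.208] zmax 0.387
0.5 minx pt [0.263 0.49  0.329] zmax 0.397
0.52 minx pt [0.273 0.513 0.361] zmax 0.41
0.54 minx pt [0.278 0.55  0.272] zmax 0.409
0.56 minx pt [0.267 0.56  0.244] zmax 0.386
0.58 minx pt [0.284 0.581 0.343] zmax 0.368
0.6 minx pt [0.288 0.593 0.344] zmax 0.345
turn [-0.0008 -0.5842 -0.0021] shift [-0.0798 -0.0327  0.0484]
```

```bash
python3 -m inch '[[[0,0,0],[-0.04,0,0.06],-1],[[0,-0.3,0],[-0.08,-0.03,0.05],-1],[[0,-0.584,0],[-0.08,-0.03,0.05],-1],[[0,-0.584,0],[-0.08,-0.03,0.05],-1],[[0,-0.584,0],[-0.08,-0.03,0.05],-1]]'; python3 -c "
from h import *
t,r,s=tool();print(t,r.as_matrix().round(3).tolist(),s['wrist_force'])
rel([.215,.27,.24],np.pi/2);rel([.4,.05,.24],np.pi/2);rel([.605,-.2,.2],np.pi/2)"
```

```text
t: 0.78
eef_pos: [0.2141, 0.4901, 0.2384]
tool_rot: [0.5, -0.5, -0.499, 0.501]
wrist_force: [-0.3, 0.1, -0.2]
gripper_width: 0.999
[0.21405972 0.49006262 0.23838148] [[0.001, -0.001, -1.0], [1.0, -0.002, 0.001], [-0.002, -1.0, 0.001]] [-0.29175203  0.12486921 -0.15612915]
turn [-0.0016 -0.0014 -0.0024] shift [-0.4401 -0.0024 -0.0024]
turn [-0.0016 -0.0014 -0.0024] shift [-0.8797 -0.002  -0.3729]
turn [-0.0016 -0.0014 -0.0024] shift [-1.3791  0.0784 -0.7835]
```

```bash
python3 -m inch '[[[0,0,0],[-0.11,0,0],-1],[[0,0,0],[-0.22,0,0],-1],[[0,0,0],[-0.33,0,0],-1],[[0,0,0],[-0.44,0,0],-1],[[0,0,0],[-0.54,0,-0.08],-1],[[0,0,0],[-0.63,0,-0.16],-1],[[0,0,0],[-0.72,0,-0.24],-1],[[0,0,0],[-0.81,0,-0.32],-1],[[0,0,0],[-0.88,0,-0.38],-1],[[0,0,0],[-0.88,0,-0.38],-1]]'; python3 -c "
from h import *
t,r,s=tool();print(t,s['joint_positions'].round(2))
rel([.605,-.299,.12],np.pi/2);d=grab('wrist')"
```

```text
t: 2.02
eef_pos: [0.4049, 0.0476, 0.2388]
tool_rot: [-0.502, 0.502, 0.497, -0.499]
wrist_force: [-0.4, 0.6, 0.6]
gripper_width: 1.0
[0.40488534 0.04764609 0.23882759] [-0.09 -0.18  1.9  -0.    1.42 -1.66]
turn [-0.0023 -0.0095 -0.0028] shift [-0.6898  0.2384 -0.4058]
```

```bash
python3 -m inch '[[[0,0,0],[-0.1,0.0,-0.06],-1],[[0,0,0],[-0.2,0.0,-0.12],-1],[[0,0,0],[-0.3,0.05,-0.18],-1],[[0,0,0],[-0.4,0.1,-0.24],-1],[[0,0,0],[-0.5,0.15,-0.3],-1],[[0,0,0],[-0.6,0.2,-0.36],-1],[[0,-0.01,0],[-0.69,0.238,-0.406],-1],[[0,-0.01,0],[-0.69,0.238,-0.406],-1],[[0,-0.01,0],[-0.69,0.238,-0.406],-1]]'; python3 -c "
from h import *
t,r,s=tool();print(t,s['joint_positions'].round(2),s['wrist_force'])
d=grab('wrist');print(d['K'],d['extrinsics'].round(3));save(d['img'],'wrist1');rel([.605,-.299,.029],np.pi/2)"
```

```text
t: 3.2
eef_pos: [0.6044, -0.2951, 0.1193]
tool_rot: [0.5, -0.498, -0.5, 0.502]
wrist_force: [0.7, -0.2, -0.7]
gripper_width: 0.998
[ 0.60438782 -0.29509943  0.11932503] [-0.58  0.5   1.37 -0.    1.27 -2.16] [ 0.72995032 -0.17940417 -0.74544709]
[[371.64829954   0.         321.18656906]
 [  0.         371.64829954 240.42000898]
 [  0.           0.           1.        ]] [[-0.003 -0.964 -0.266  0.526]
 [ 1.    -0.003 -0.001 -0.295]
 [-0.    -0.266  0.964  0.28 ]
 [ 0.     0.     0.     1.   ]]
turn [-0.0031  0.0052 -0.0012] shift [-0.0077  0.1827 -0.001 ]
```

View pics/wrist1.png

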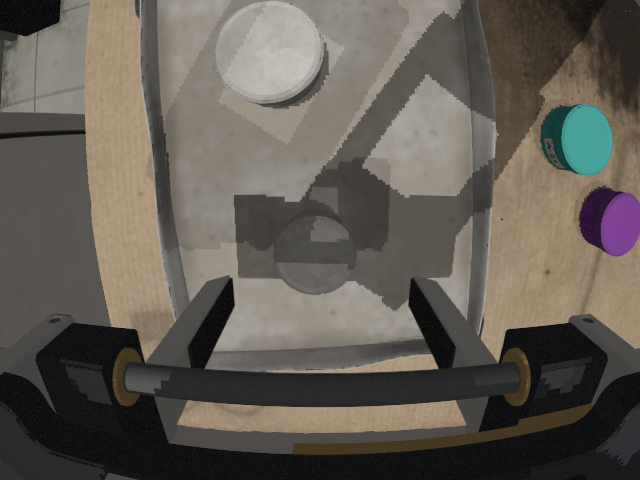

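The wrist view shows the small tin's top centred near (314,253), about 82 px wide. The fingers straddle it at columns 222 and 420, and the large tin is at (270,50), clear of them.

```bash
python3 -c "
from h import *
d=np.load('wrist.npz')
P=onplane(d,[[314,252],[274,252],[355,252],[314,213],[314,293]],.037,True);print(P.round(4), (P[1:3].mean(0)).round(4),(P[3:].mean(0)).round(4))"
```

```text
[[ 0.6016 -0.2998  0.037 ]
 [ 0.6017 -0.3273  0.037 ]
 [ 0.6015 -0.2716  0.037 ]
 [ 0.5744 -0.2997  0.037 ]
 [ 0.6321 -0.2999  0.037 ]] [ 0.6016 -0.2995  0.037 ] [ 0.6033 -0.2998  0.037 ]
```

```bash
python3 -m inch '[[[0,0.005,0],[-0.009,0.06,0],-1],[[0,0.005,0],[-0.009,0.12,0],-1],[[0,0.005,0],[-0.009,0.16,0.002],-1],[[0,0.005,0],[-0.009,0.18,0.002],-1],[[0,0.005,0],[-0.009,0.18,0.002],-1],[[0,0.005,0],[-0.009,0.18,0.002],0],[[0,0.005,0],[-0.009,0.18,0.002],0.2],[[0,0.005,0],[-0.009,0.18,0.002],0.3],[[0,0.005,0],[-0.009,0.18,0.002],0.3],[[0,0.005,0],[-0.009,0.18,0.002],0.3]]' 8
```

```text
t: 4.5
eef_pos: [0.6036, -0.2998, 0.0306]
tool_rot: [0.5, -0.5, -0.499, 0.501]
wrist_force: [0.2, -0.2, 1.2]
gripper_width: 0.582
```

```bash
python3 -m inch '[[[0,0,0],[0,-0.03,0],0.3],[[0,0,0],[0,-0.09,0],0.3],[[0,0,0],[0,-0.18,0],0.3],[[0,0,0],[0.05,-0.26,0],0.3],[[0,0,0],[0.15,-0.26,0.02],0.3],[[0,0,0],[0.25,-0.26,0.05],0.3],[[0,0,0],[0.35,-0.26,0.08],0.3],[[0,0,0],[0.45,-0.26,0.11],0.3],[[0,0,0],[0.55,-0.26,0.14],0.3],[[0,0,0],[0.65,-0.26,0.17],0.3],[[0,0,0],[0.7,-0.26,0.2],0.3],[[0,0,0],[0.7,-0.26,0.2],0.3]]'; python3 -c "
from h import *
t,r,s=tool();print(t)
d=grab('wrist');save(d['img'],'wrist2');rel([.504,.139,.16],np.pi/2)"
```

```text
t: 6.0
eef_pos: [0.5031, 0.0519, 0.1612]
tool_rot: [0.499, -0.499, -0.5, 0.502]
wrist_force: [0.1, 0.1, -0.6]
gripper_width: 0.582
[0.50309556 0.05193907 0.16123044]
turn [-0.0008  0.0025 -0.0022] shift [ 0.1765  0.0023 -0.0003]
```

View pics/wrist2.png

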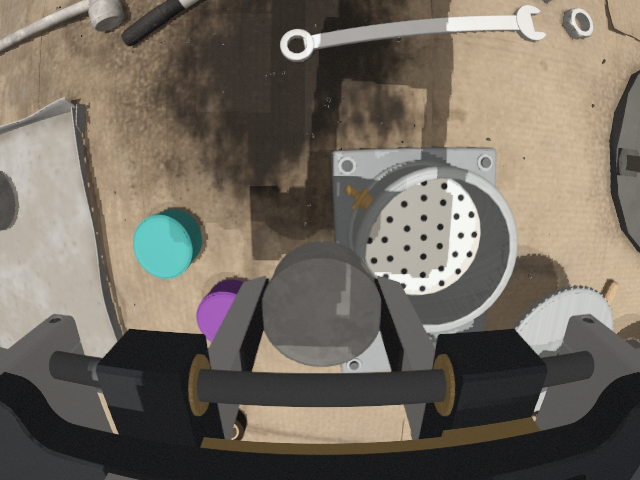

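The wrist view shows the tin held level. The pot rim spans columns 353 to 518 and rows 160 to 335, ahead and to the right. I refine the mouth centre from these.

```bash
python3 -c "
from h import *
d=np.load('wrist.npz')
uv=[[518,243],[437,161],[505,195],[503,295],[437,334],[385,185],[472,325]]
P=onplane(d,uv,.076,True);print(P.round(4))
A=np.c_[2*P[:,:2],np.ones(len(P))];c=np.linalg.lstsq(A,(P[:,:2]**2).sum(1),rcond=None)[0];print(c[:2],np.sqrt(c[2]+c[:2]@c[:2]))
c,(w,h),a=cv2.minAreaRect(np.zeros((1,2),np.float32)) if 0 else (0,(0,0),0)
"
```

```text
[[0.4945 0.2016 0.076 ]
 [0.4367 0.1304 0.076 ]
 [0.4583 0.1852 0.076 ]
 [0.5371 0.1955 0.076 ]
 [0.5688 0.1431 0.076 ]
 [0.4543 0.0947 0.076 ]
 [0.5623 0.1721 0.076 ]]
[0.50395911 0.13747706] 0.06626507854901297
```

```bash
python3 -m inch '[[[0,0,0],[0.09,0,0],0.3],[[0,0,0],[0.173,0,0],0.3],[[0,0,0],[0.173,0,0],0.3],[[0,0,0],[0.173,0.06,0],0.3],[[0,0,0],[0.173,0.12,0],0.3],[[0,0,0],[0.173,0.17,0],0.3],[[0,0,0],[0.173,0.2,0],0.3],[[0,0,0],[0.173,0.21,0],0.3],[[0,0,0],[0.173,0.21,0],0.3],[[0,0,0],[0.173,0.21,0],0.3]]'
```

```text
t: 7.3
eef_pos: [0.5048, 0.137, 0.0572]
tool_rot: [0.499, -0.5, -0.5, 0.501]
wrist_force: [-0.0, 0.4, -1.3]
gripper_width: 0.584
```

```bash
python3 -m inch '[[[0,0,0],[0,0.002,0],0.3],[[0,0,0],[0,0.004,0],0.3],[[0,0,0],[0,0.006,0],0.3],[[0,0,0],[0,0.006,0],0.3]]'
```

```text
t: 7.8
eef_pos: [0.5047, 0.1371, 0.0541]
tool_rot: [0.499, -0.5, -0.5, 0.501]
wrist_force: [0.2, -0.4, -1.7]
gripper_width: 0.583
```

```bash
python3 -m inch '[[[0,0,0],[0,0.002,0],0.3],[[0,0,0],[0,0.003,0],0.3],[[0,0,0],[0,0.003,0],0.3]]';  python3 -m inch '[[[0,0,0],[0,0.002,0],0.3],[[0,0,0],[0,0.002,0],0.3],[[0,0,0],[0,0.002,0],0.3]]'
```

```text
t: 8.18
eef_pos: [0.5048, 0.1371, 0.053]
tool_rot: [0.499, -0.5, -0.5, 0.501]
wrist_force: [-0.7, 0.0, 3.5]
gripper_width: 0.582
t: 8.55
eef_pos: [0.5048, 0.1371, 0.0529]
tool_rot: [0.499, -0.5, -0.5, 0.501]
wrist_force: [-2.5, -0.3, 7.2]
gripper_width: 0.583
```

Contact is at z 0.053, as expected. I release with a small opening so the fingers clear the bore, then lift out.

```bash
python3 -m inch '[[[0,0,0],[0,0,0],-0.3],[[0,0,0],[0,0,0],-0.45],[[0,0,0],[0,0,0],-0.45],[[0,0,0],[0,0,0],-0.45],[[0,0,0],[0,-0.02,0],-0.45],[[0,0,0],[0,-0.06,0],-0.45],[[0,0,0],[0,-0.14,0],-0.45],[[0,0,0],[0,-0.24,0],-0.45],[[0,0,0],[0,-0.31,0],-0.45],[[0,0,0],[0,-0.31,0],-0.45]]'
python3 - <<'E'
from h import *
d=grab('scene');a=cv2.resize(d['img'][110:280,150:350],None,fx=2.5,fy=2.5,interpolation=2)
w=grab('top');b=cv2.resize(w['img'][190:330,90:260],None,fx=1.75,fy=2,interpolation=2)
o=np.zeros((425,800,3),np.uint8);o[:,:500]=a;o[:280,502:799]=b[:, :297];save(o,'placed')
t,r,s=tool();print(t,s['wrist_force'])
E
```

```text
t: 9.8
eef_pos: [0.5073, 0.1377, 0.2124]
tool_rot: [-0.497, 0.502, 0.503, -0.498]
wrist_force: [0.3, 0.4, -0.1]
gripper_width: 0.723
[0.50439154 0.1373064  0.20786973] [ 0.02639632 -0.32073405  0.32669384]
```

View pics/placed.png

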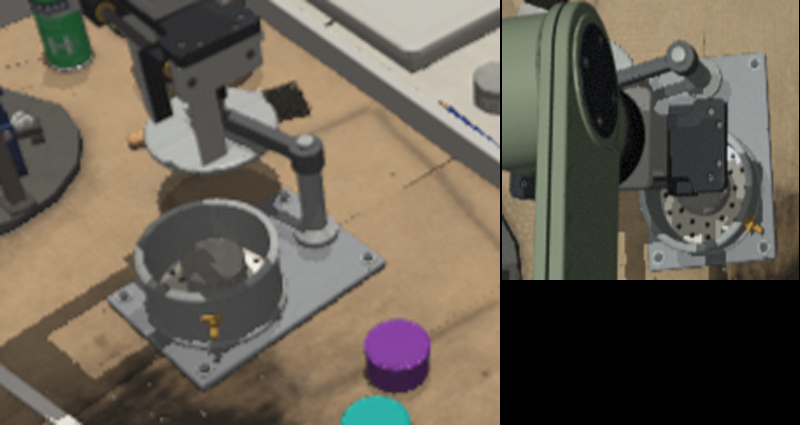

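The tin stands upright near the middle of the plate. Next I close the fingers and come down on the far (+x) side of the lid arm's middle.

```bash
python3 -m inch '[[[0,0,0],[0.05,0,-0.09],1],[[0,0,0],[0.1,0,-0.19],1],[[0,0,0],[0.154,0,-0.275],1],[[0,0,0],[0.154,0,-0.275],1],[[0,0,0],[0.154,0.06,-0.275],1],[[0,0,0],[0.154,0.12,-0.275],1],[[0,0,0],[0.154,0.176,-0.275],1],[[0,0,0],[0.154,0.176,-0.275],1],[[0,0,0],[0.154,0.176,-0.275],1]]'
python3 - <<'E'
from h import *
t,r,s=tool();print(t,r.as_matrix().round(3).tolist(),s['wrist_force'])
C=np.array([.6235,.1475])
for th in range(105,190,10):
    a=np.deg2rad(th);p=C+.06*np.array([np.cos(a),np.sin(a)])+.0185*np.array([np.sin(a),-np.cos(a)])
    print(th,p.round(3),end=' ');rel([*p,.119],np.pi/2)
d=grab('wrist');save(d['img'],'push1')
E
```

```text
t: 11.02
eef_pos: [0.6415, 0.2141, 0.1205]
tool_rot: [0.499, -0.5, -0.5, 0.501]
wrist_force: [-0.2, -0.3, -0.4]
gripper_width: 0.009
[0.64151767 0.21413529 0.12046731] [[-0.002, 0.001, -1.0], [1.0, -0.002, -0.002], [-0.002, -1.0, -0.001]] [-0.20931314 -0.30444986 -0.3919587 ]
105 [0.626 0.21 ] turn [ 0.0018  0.0025 -0.0024] shift [-0.0077  0.0029  0.0314]
115 [0.615 0.21 ] turn [ 0.0018  0.0025 -0.0024] shift [-0.0088  0.0029  0.0532]
125 [0.604 0.207] turn [ 0.0018  0.0025 -0.0024] shift [-0.0136  0.0029  0.0746]
135 [0.594 0.203] turn [ 0.0018  0.0025 -0.0024] shift [-0.0221  0.0028  0.0948]
145 [0.585 0.197] turn [ 0.0018  0.0025 -0.0024] shift [-0.0339  0.0028  0.1132]
155 [0.577 0.19 ] turn [ 0.0018  0.0025 -0.0024] shift [-0.0488  0.0028  0.1293]
165 [0.57  0.181] turn [ 0.0018  0.0025 -0.0024] shift [-0.0662  0.0029  0.1425]
175 [0.565 0.171] turn [ 0.0018  0.0025 -0.0024] shift [-0.0857  0.0029  0.1525]
185 [0.562 0.161] turn [ 0.0018  0.0025 -0.0024] shift [-0.1066  0.0029  0.159 ]
```

View pics/push1.png

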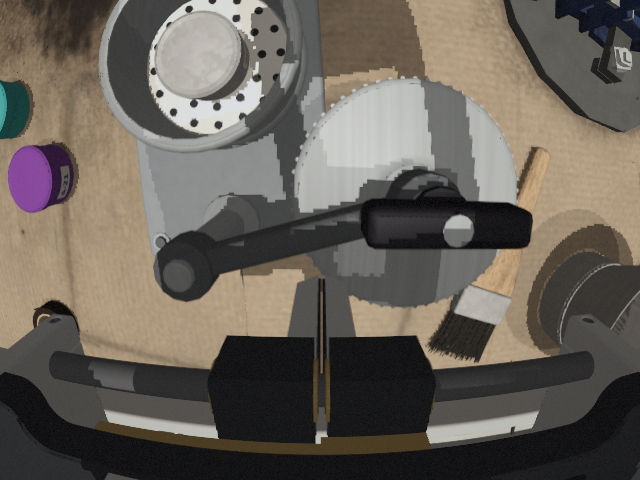

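The wrist view shows closed fingers at (322,330) behind the arm bar, clear of the handle (365–530, 225). The tin is upright on the plate at (195,55). I push along the arc.

```bash
python3 -m inch '[[[0,0,0],[-0.008,0.003,0.031],1],[[0,0,0],[-0.009,0.003,0.053],1],[[0,0,0],[-0.014,0.003,0.075],1],[[0,0,0],[-0.022,0.003,0.095],1],[[0,0,0],[-0.034,0.003,0.113],1],[[0,0,0],[-0.049,0.003,0.129],1],[[0,0,0],[-0.066,0.003,0.143],1],[[0,0,0],[-0.066,0.003,0.143],1]]'
```

```text
t: 12.08
eef_pos: [0.5721, 0.1814, 0.1221]
tool_rot: [-0.498, 0.502, 0.502, -0.499]
wrist_force: [-0.0, 0.2, 0.2]
gripper_width: 0.007
```

```bash
python3 -m inch '[[[0,0,0],[-0.014,0.003,0.01],1],[[0,0,0],[-0.026,0.003,0.015],1],[[0,0,0],[-0.034,0.003,0.018],1],[[0,0,0],[-0.034,0.003,0.018],1]]'
python3 - <<'E'
from h import *
t,r,s=tool();print(t,s['wrist_force'])
d=grab('wrist');save(d['img'],'push2')
E
```

```text
t: 12.58
eef_pos: [0.5641, 0.1651, 0.1218]
tool_rot: [-0.497, 0.502, 0.503, -0.498]
wrist_force: [1.8, 3.0, 2.0]
gripper_width: 0.006
[0.56407958 0.1651469  0.12177783] [1.77240912 2.99256904 1.99413462]
```

View pics/push2.png

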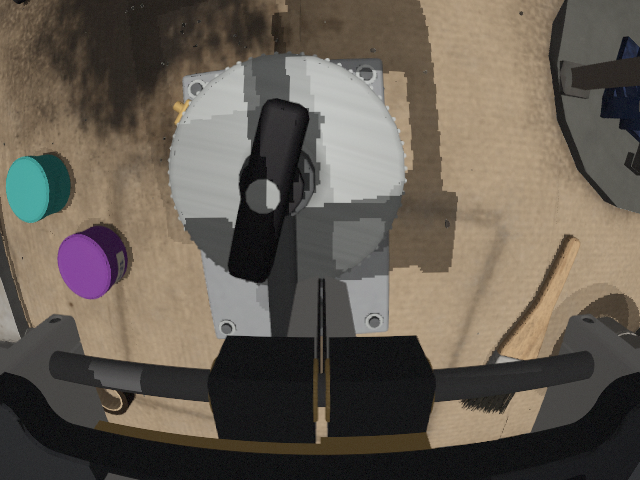

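The lid is now over the pot, with its centre near (288,165) and its handle along roughly (270,190). I push gently on until the stop shows as force.

```bash
for i in 1; do python3 -m inch '[[[0,0,0],[-0.003,0,0.001],1],[[0,0,0],[-0.006,0,0.001],1],[[0,0,0],[-0.006,0,0.001],1]]'; done
```

```text
t: 13.0
eef_pos: [0.5634, 0.1632, 0.1216]
tool_rot: [-0.498, 0.501, 0.504, -0.497]
wrist_force: [3.5, 4.7, 0.2]
gripper_width: 0.008
```

```bash
python3 -m inch '[[[0,0,0],[-0.003,0,0.0],1],[[0,0,0],[-0.007,0,0.0],1],[[0,0,0],[-0.007,0,0.0],1]]';python3 -m inch '[[[0,0,0],[-0.004,0,0.0],1],[[0,0,0],[-0.01,0,0.0],1],[[0,0,0],[-0.01,0,0.0],1]]'
```

```text
t: 13.38
eef_pos: [0.5633, 0.1621, 0.1216]
tool_rot: [-0.499, 0.5, 0.505, -0.496]
wrist_force: [1.7, 7.6, 0.7]
gripper_width: 0.002
t: 13.75
eef_pos: [0.5633, 0.1618, 0.1217]
tool_rot: [-0.501, 0.498, 0.507, -0.494]
wrist_force: [2.0, 13.6, -0.1]
gripper_width: 0.007
```

The stop is reached: y stays at 0.162 while the force climbs to 13.6 N. I back off, rise and measure the handle.

```bash
python3 -m inch '[[[0,0,0],[0.04,0,0],1],[[0,0,0],[0.05,-0.05,0],1],[[0,0,0],[0.05,-0.15,0],1],[[0,0,0],[0.0,-0.22,0.02],1],[[0,0,0],[-0.04,-0.24,0.04],1],[[0,0,0],[-0.04,-0.24,0.04],1],[[0,0,0],[-0.04,-0.24,0.04],1]]'
cat > hm.py <<'E'
from h import *
import sys
d=grab('wrist');t,r,s=tool();print(t,s['wrist_force'],s['joint_positions'].round(2))
g=cv2.cvtColor(d['img'],cv2.COLOR_RGB2HSV)
z=float(sys.argv[1]);m=(d['img'].max(2)<48).astype(np.uint8);m[290:]=0
n,l,st,ce=cv2.connectedComponentsWithStats(cv2.morphologyEx(m,cv2.MORPH_OPEN,np.ones((5,5))))
for i in range(1,n):
    if st[i,4]>1500:
        P=onplane(d,np.argwhere(l==i)[:,::-1],z,True);c,(w,h),a=cv2.minAreaRect((P[:,:2]*1000).astype(np.float32));print(i,st[i].tolist(),np.round(c,1),round(w,1),round(h,1),'ang',round(a,1))
save(d['img'],sys.argv[2])
E
python3 hm.py .16 h1
```

```text
t: 14.62
eef_pos: [0.5413, 0.1399, 0.2399]
tool_rot: [-0.501, 0.498, 0.506, -0.495]
wrist_force: [0.5, 0.9, -0.9]
gripper_width: 0.005
[0.54136346 0.14009661 0.23971513] [-0.87538432 -1.03705609  0.22162771] [ 0.09  0.15  1.57  0.01  1.41 -1.49]
1 [156, 0, 114, 145, 5024] [406.3  56.1] 67.6 108.1 ang 64.7
11 [546, 76, 67, 79, 2292] [430.9 339.1] 61.7 73.8 ang 9.9
18 [297, 175, 39, 73, 1696] [510.8 137.9] 24.9 48.6 ang 89.7
```

View pics/h1.png

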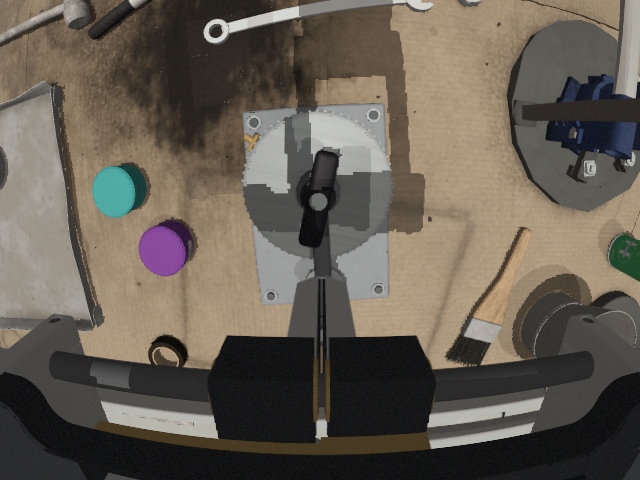

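The view shows the handle from (326,150) to (311,247), about 22 px wide. It sits over the lid disc, whose centre is near (318,185), and the arm lines up with the base plate.

Run:
```python
from h import *
d=np.load('wrist.npz')
P=onplane(d,[[326,150],[311,247],[318,201]],.16,True)[:,:2];v=P[0]-P[1]
print(P.round(4),P[:2].mean(0),np.linalg.norm(v),np.degrees(np.arctan2(v[1],v[0]))%180)
Q=onplane(d,[[244,185],[392,185],[318,112],[318,260]],.092,True)[:,:2];print('lid',Q.round(4),Q.mean(0))
a=np.arctan2(v[1],v[0])+np.pi/2
rel([.504,.138,.20],a);rel([.504,.138,.149],a)
```

```text
[[0.4703 0.1443]
 [0.5351 0.1345]
 [0.5036 0.1392]] [0.50266766 0.13938738] 0.06550855987338335 171.3688369271506
lid [[0.5014 0.0774]
 [0.5015 0.2021]
 [0.4414 0.1396]
 [0.568  0.1397]] [0.50308051 0.13969356]
turn [0.0083 0.1948 0.0204] shift [-0.0052  0.0788  0.0753]
turn [0.0083 0.1948 0.0204] shift [-0.0068  0.1808  0.0761]
```

```bash
python3 -m inch '[[[0,0.1,0],[-0.004,0,0.04],0],[[0.008,0.195,0.02],[-0.004,0.03,0.077],-0.3],[[0.008,0.195,0.02],[-0.004,0.08,0.077],-0.3],[[0.008,0.195,0.02],[-0.004,0.12,0.077],-0.3],[[0.008,0.195,0.02],[-0.004,0.16,0.077],-0.3],[[0.008,0.195,0.02],[-0.005,0.18,0.077],-0.3],[[0.008,0.195,0.02],[-0.005,0.18,0.077],0.3],[[0.008,0.195,0.02],[-0.005,0.18,0.077],0.8],[[0.008,0.195,0.02],[-0.005,0.18,0.077],1],[[0.008,0.195,0.02],[-0.005,0.18,0.077],1],[[0.008,0.195,0.02],[-0.005,0.18,0.077],1]]' 40; python3 -c "
from h import *
t,r,s=tool();print(t,r.as_matrix().round(3).tolist(),s['wrist_force'],s['ft_torque'])"
```

```text
t: 16.05
eef_pos: [0.504, 0.1389, 0.1501]
tool_rot: [-0.536, 0.537, 0.461, -0.46]
wrist_force: [0.2, 0.4, 1.9]
gripper_width: 0.257
[0.50404464 0.13890687 0.15010142] [[0.15, 0.002, -0.989], [0.989, 0.0, 0.15], [0.001, -1.0, -0.002]] [0.158892   0.44395598 1.869198  ] [ 1.49775016e-02 -3.13836125e-05  7.68686590e-02]
```

```bash
python3 -m inch '[[[0,0,0],[0,0,0],1],[[0,0,0],[0,0,0],1],[[0,0,0],[0,0,0],1]]'
```

```text
t: 16.42
eef_pos: [0.5041, 0.1389, 0.1502]
tool_rot: [-0.536, 0.537, 0.461, -0.46]
wrist_force: [-0.3, -0.1, 0.1]
gripper_width: 0.26
```

The opening reads 24 mm where the bar is 16 mm, so the tips are probably closing on the hub below the bar. I open, rise 9 mm and grip again.

```bash
python3 -m inch '[[[0,0,0],[0,0,0],0.3],[[0,0,0],[0,0,0],0.3],[[0,0,0],[0,-0.01,0],0.3],[[0,0,0],[0,-0.018,0],0.3],[[0,0,0],[0,-0.018,0],0.5],[[0,0,0],[0,-0.018,0],1],[[0,0,0],[0,-0.018,0],1],[[0,0,0],[0,-0.018,0],1]]'
```

```text
t: 17.42
eef_pos: [0.5042, 0.1389, 0.1595]
tool_rot: [-0.536, 0.537, 0.462, -0.46]
wrist_force: [-0.7, 0.3, 2.9]
gripper_width: 0.168
```

Now 15.8 mm, so the bar is held. I screw down clockwise (+ about tool y) and descend with it.

```bash
python3 -m inch '[[[0,0.2,0],[0,0.001,0],1],[[0,0.4,0],[0,0.002,0],1],[[0,0.6,0],[0,0.003,0],1],[[0,0.8,0],[0,0.004,0],1],[[0,1,0],[0,0.005,0],1],[[0,1,0],[0,0.005,0],1]]'; python3 -c "
from h import *
t,r,s=tool();M=r.as_matrix();print(t,np.degrees(np.arctan2(M[1,0],M[0,0])),s['wrist_force'],s['ft_torque'],s['joint_positions'].round(2))"
```

```text
t: 18.18
eef_pos: [0.5042, 0.1387, 0.157]
tool_rot: [-0.671, 0.672, 0.222, -0.221]
wrist_force: [-1.3, -0.2, 3.8]
gripper_width: 0.173
[0.50415389 0.13872885 0.15703731] 36.45120546335846 [-1.27236422 -0.2166923   3.78260563] [-0.20013487  0.17352956 -0.0902767 ] [ 0.1   0.16  1.74 -0.    1.24 -0.53]
```

```bash
A='x'; python3 -m inch '[[[0,0.2,0],[0,0.001,0],1],[[0,0.4,0],[0,0.002,0],1],[[0,0.6,0],[0,0.003,0],1],[[0,0.8,0],[0,0.004,0],1],[[0,1,0],[0,0.005,0],1],[[0,1,0],[0,0.005,0],1]]'; python3 -m inch '[[[0,0.2,0],[0,0.001,0],1],[[0,0.4,0],[0,0.002,0],1],[[0,0.6,0],[0,0.003,0],1],[[0,0.8,0],[0,0.004,0],1],[[0,1,0],[0,0.005,0],1],[[0,1,0],[0,0.005,0],1]]'; python3 -c "
from h import *
t,r,s=tool();M=r.as_matrix();print(t,np.degrees(np.arctan2(M[1,0],M[0,0])),s['wrist_force'],s['ft_torque'],s['joint_positions'].round(2))"
```

```text
t: 18.92
eef_pos: [0.504, 0.1387, 0.1546]
tool_rot: [0.705, -0.705, 0.051, -0.052]
wrist_force: [-1.3, -0.4, 4.3]
gripper_width: 0.164
t: 19.68
eef_pos: [0.5039, 0.1388, 0.1522]
tool_rot: [0.633, -0.632, 0.316, -0.316]
wrist_force: [-1.2, -0.5, 4.3]
gripper_width: 0.167
[0.50391909 0.13878727 0.15220431] -53.06917453255933 [-1.17779027 -0.50957676  4.32298223] [-0.12338438  0.50466119 -0.15399401] [0.1  0.17 1.74 0.   1.23 1.03]
```

```bash
python3 -m inch '[[[0,0.15,0],[0,0.001,0],1],[[0,0.3,0],[0,0.0015,0],1],[[0,0.36,0],[0,0.0015,0],1],[[0,0.36,0],[0,0.0015,0],1]]'; python3 -c "
from h import *
t,r,s=tool();M=r.as_matrix();print(t,np.degrees(np.arctan2(M[1,0],M[0,0])),s['wrist_force'],s['ft_torque'],s['joint_positions'].round(2))"
```

```text
t: 20.18
eef_pos: [0.503, 0.1411, 0.1521]
tool_rot: [0.585, -0.583, 0.4, -0.398]
wrist_force: [-4.4, 5.0, 8.2]
gripper_width: 0.182
[0.50297205 0.14106337 0.15213618] -68.74037432552171 [-4.43804893  5.00961775  8.15645582] [0.93530581 1.04214788 1.10178476] [0.11 0.17 1.75 0.   1.23 1.3 ]
```

The torque about z rose to 1.1 N m at 150° of tool turn, which suggests the end stop. I release, rise and measure the handle's angle and height.

```bash
python3 -m inch '[[[0,0,0],[0,0,0],0.2],[[0,0,0],[0,0,0],0],[[0,0,0],[0,-0.04,0],0],[[0,0,0],[0,-0.12,0],0],[[0,0,0],[0,-0.2,0],0],[[0,0,0],[0,-0.2,0],0],[[0,0,0],[0,-0.2,0],0]]'; python3 hm.py .152 h2
```

```text
t: 21.05
eef_pos: [0.5024, 0.1404, 0.2508]
tool_rot: [0.584, -0.583, 0.4, -0.398]
wrist_force: [-0.1, 0.7, -0.6]
gripper_width: 0.5
[0.50195443 0.14040939 0.25011744] [ 0.7779223  -0.40210124 -0.54580945] [0.1  0.07 1.64 0.   1.43 1.3 ]
8 [302, 198, 36, 87, 1903] [505.9 143.4] 65.5 23.6 ang 23.9
```

View pics/h2.png

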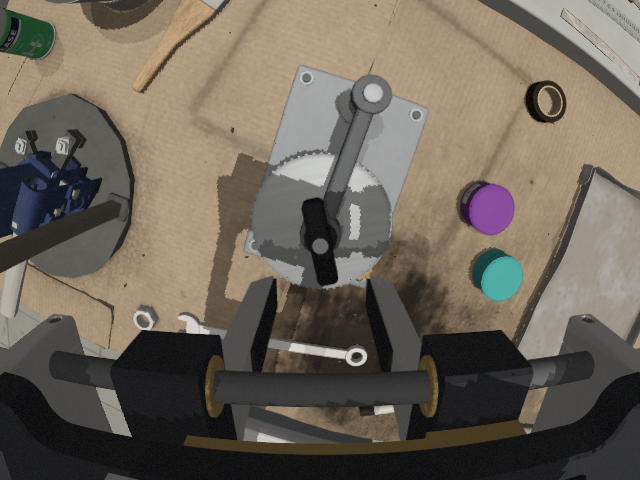

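Run:
```python
from h import *
d=np.load('wrist.npz')
for z in(.152,.156):
    P=onplane(d,[[313,199],[327,285],[320,246]],z,True)[:,:2];v=P[0]-P[1]
    print(z,P.round(4),P[:2].mean(0).round(4),np.linalg.norm(v).round(4),'ang',np.degrees(np.arctan2(v[1],v[0])).round(1))
Q=onplane(d,[[371,94]],.118,True)[0];print('col',Q,np.degrees(np.arctan2(Q[1]-.139,Q[0]-.5035)))
# arm edges seen from depth, scene view
s=grab('scene');X=cloud(s);ok=s['z_map']>0
def b(lo,hi,c,r,tag):
    P=X[ok&(X[...,2]>lo)&(X[...,2]<hi)&(np.hypot(X[...,0]-c[0],X[...,1]-c[1])<r)]
    cc,(w,h),a=cv2.minAreaRect((P[:,:2]*1000).astype(np.float32));print(tag,len(P),'zmed',np.median(P[:,2]).round(4),'z95',np.percentile(P[:,2],95).round(4),np.round(cc,1),round(w,1),round(h,1),round(a,1))
b(.128,.17,(.5035,.139),.05,'handle');b(.07,.098,(.5035,.139),.075,'lid');b(.108,.124,(.57,.143),.08,'arm')
save(np.vstack([cv2.resize(s['img'][120:260,170:330],None,fx=3.5,fy=3.5,interpolation=2)]),'lidscene')
```

```text
0.152 [[0.5338 0.1596]
 [0.4766 0.1264]
 [0.5033 0.1425]] [0.5052 0.143 ] 0.066 ang 30.1
0.156 [[0.5344 0.1597]
 [0.4782 0.1271]
 [0.5045 0.1429]] [0.5063 0.1434] 0.065 ang 30.1
col [0.62301806 0.14671994 0.118     ] 3.6957295179320733
handle 313 zmed 0.1489 z95 0.1535 [503.5 139.8] 67.2 19.9 34.7
lid 1742 zmed 0.0838 z95 0.0871 [502.3 138.4] 128.4 129.8 68.6
arm 465 zmed 0.1174 z95 0.1227 [564.7 137.8] 148.1 33.2 7.4
```

View pics/lidscene.png

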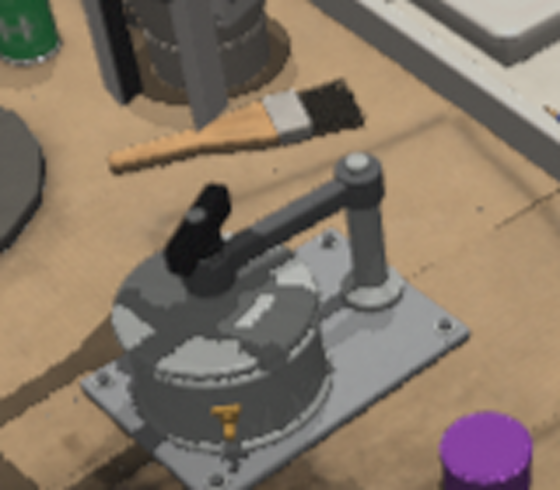

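The view shows the handle from (313,199) to (327,285), at 30.1°. That is about 141° of turn, against 149° for fully down, so the pads slipped at the end. I check the lid centring, then regrip square to the bar with more force.

Run:
```python
from h import *
d=np.load('wrist.npz')
Q=onplane(d,[[252,215],[392,215],[322,150],[322,289]],.084,True)[:,:2];print('lid',Q.round(4));
A=np.c_[2*Q,np.ones(4)];c=np.linalg.lstsq(A,(Q**2).sum(1),rcond=None)[0];print(c[:2],np.sqrt(c[2]+c[:2]@c[:2]))
E=d['extrinsics'];print(E.round(3))
rel([.504,.1395,.19],np.radians(-60));rel([.504,.1395,.153],np.radians(-60))
```

```text
lid [[0.4891 0.2038]
 [0.5354 0.0853]
 [0.5662 0.1656]
 [0.445  0.1183]]
[0.5055332  0.14191681] 0.06456870161273176
[[ 0.363  0.896  0.254  0.576]
 [-0.932  0.35   0.095  0.169]
 [-0.004 -0.271  0.962  0.411]
 [ 0.     0.     0.     1.   ]]
turn [ 0.0032 -0.1937 -0.0062] shift [0.0039 0.1197 0.0037]
turn [ 0.0032 -0.1937 -0.0062] shift [0.0042 0.1937 0.004 ]
```

Run:
```python
from h import *
d=np.load('wrist.npz')
S=onplane(d,[[307,78],[417,115]],.012,True)[:,:2];C=np.array([.5055,.1419]);col=onplane(d,[[371,94]],.118,True)[0][:2]
u=S[0]-S[1];phi=np.arctan2(-u[0],u[1]);n=u/np.linalg.norm(u);M=S.mean(0)
print('screws',S.round(4),np.linalg.norm(u),'phi',np.degrees(phi),'lid off axis',(C-M)@n,'col off axis',(col-M)@n)
i=cv2.imread('pics/h1.png')
```

```text
screws [[0.631  0.2079]
 [0.6391 0.0842]] 0.12401138076197604 phi 3.7389219353034107 lid off axis 0.004289253553813322 col off axis 0.0014355600223056434
```

The lid sits about 3 mm off the plate's midline relative to the column. The tightening torque likely pushed the arm slightly open, because its reaction acts in the opening direction. I regrip square to the bar at 60 N and hold towards the stop (-y) while finishing the turn.

```bash
python3 -m inch '[[[0,-0.19,0],[0.003,0.06,0.003],0],[[0,-0.19,0],[0.003,0.12,0.003],0],[[0,-0.19,0],[0.003,0.17,0.003],0],[[0,-0.19,0],[0.003,0.196,0.003],0],[[0,-0.19,0],[0.003,0.196,0.003],0],[[0,-0.19,0],[0.003,0.196,0.003],0.5],[[0,-0.19,0],[0.003,0.196,0.003],1],[[0,-0.19,0],[0.003,0.196,0.003],1],[[0,-0.19,0],[0.003,0.196,0.003],1],[[0,-0.19,0],[0.003,0.196,0.003],1]]' 60; python3 -c "
from h import *
t,r,s=tool();M=r.as_matrix();print(t,np.degrees(np.arctan2(M[1,0],M[0,0])),s['wrist_force'],s['ft_torque'],r.inv().apply([0,-.004,0])/.5)"
```

```text
t: 22.4
eef_pos: [0.5032, 0.1406, 0.1526]
tool_rot: [0.613, -0.611, 0.356, -0.352]
wrist_force: [-2.9, 2.7, 5.0]
gripper_width: 0.169
[0.50321241 0.14061773 0.1525761 ] -60.1019053721398 [-2.91375584  2.70264974  5.04567556] [0.52806364 0.70187863 0.50179539] [ 6.93518556e-03 -3.49595877e-05 -3.98772855e-03]
```

```bash
python3 -m inch '[[[0,0,0],[0.003,0,-0.002],1],[[0,0,0],[0.007,0,-0.004],1],[[0,0,0],[0.007,0,-0.004],1]]'; python3 -c "
from h import *
t,r,s=tool();M=r.as_matrix();print(t,np.degrees(np.arctan2(M[1,0],M[0,0])),s['wrist_force'],s['ft_torque'])"
```

```text
t: 22.78
eef_pos: [0.5032, 0.1383, 0.1527]
tool_rot: [0.614, -0.61, 0.356, -0.351]
wrist_force: [-1.2, 6.6, 0.7]
gripper_width: 0.17
[0.5032299  0.13833585 0.15265009] -60.04822661559399 [-1.23460166  6.61086186  0.74147989] [1.27199756 0.39355668 0.64271109]
```

```bash
python3 -m inch '[[[0,0,0],[0.007,0,-0.004],1],[[0,0.07,0],[0.008,0.0005,-0.005],1],[[0,0.14,0],[0.008,0.001,-0.005],1],[[0,0.2,0],[0.008,0.0015,-0.005],1],[[0,0.2,0],[0.008,0.0015,-0.005],1]]'; python3 -c "
from h import *
t,r,s=tool();M=r.as_matrix();print(t,np.degrees(np.arctan2(M[1,0],M[0,0])),s['wrist_force'],s['ft_torque'])"
```

```text
t: 23.4
eef_pos: [0.5033, 0.1375, 0.1526]
tool_rot: [0.587, -0.58, 0.403, -0.396]
wrist_force: [-1.9, 12.0, 4.4]
gripper_width: 0.176
[0.5032603  0.13745436 0.15260389] -68.7862043948828 [-1.92031898 12.01689245  4.44952426] [2.30963553 0.5085297  1.73395184]
```

```bash
python3 -m inch '[[[0,0,0],[0,0,0],0.2],[[0,0,0],[0,0,0],0],[[0,0,0],[0,-0.04,0],0],[[0,0,0],[0,-0.12,0],0],[[0,0,0],[0,-0.2,0],0],[[0,0,0],[0,-0.2,0],0],[[0,0,0],[0,-0.2,0],0]]'; python3 hm.py .152 h3
```

```text
t: 24.28
eef_pos: [0.5031, 0.1354, 0.2514]
tool_rot: [0.587, -0.58, 0.404, -0.396]
wrist_force: [-0.2, -0.4, -1.0]
gripper_width: 0.499
[0.50256186 0.13542795 0.25070451] [-0.30355128  0.42585986  0.17056929] [0.09 0.07 1.64 0.01 1.43 1.29]
6 [35, 168, 66, 55, 1519] [468.4 362.4] 34.1 90.4 ang 38.7
9 [300, 198, 37, 87, 1931] [506.  139.8] 66.0 23.7 ang 26.0
```

View pics/h3.png

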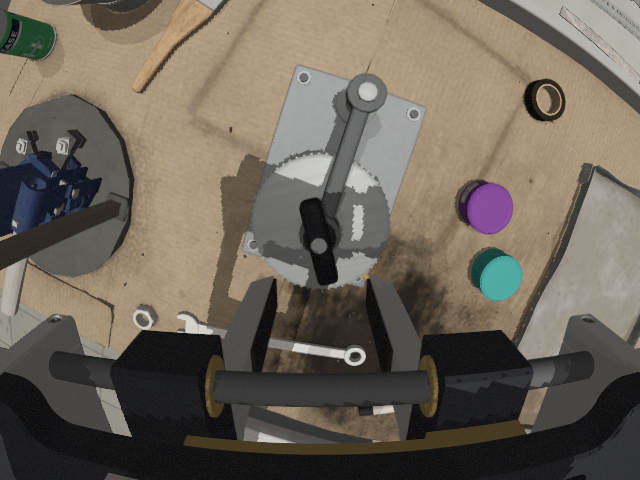

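The handle still reads about 30° after a 1.7 N m try, so the bar slipped in the pads. I clear the cameras to measure arm angle, lid height and handle angle against the first readings.

```bash
python3 -m inch '[[[0,0,0],[0.09,0,-0.09],0],[[0,0,0],[0.18,0,-0.18],0],[[0,0,0],[0.27,0,-0.27],0],[[0,0,0],[0.36,0,-0.35],0],[[0,0,0],[0.36,0,-0.35],0],[[0,0,0],[0.36,0,-0.35],0]]'; mkdir -p old; mv top.npz scene.npz old/
python3 - <<'E'
from h import *
def run(dirn,cams,tag):
  for n in cams:
    d=dict(np.load(dirn+n+'.npz'));X=cloud(d);ok=d['z_map']>0
    def b(lo,hi,c,r,t):
        P=X[ok&(X[...,2]>lo)&(X[...,2]<hi)&(np.hypot(X[...,0]-c[0],X[...,1]-c[1])<r)]
        if len(P)<20: return print(n,t,'few')
        cc,(w,h),a=cv2.minAreaRect((P[:,:2]*1000).astype(np.float32));C,R_=cv2.minEnclosingCircle((P[:,:2]*1000).astype(np.float32))
        q=P[:,:2]-P[:,:2].mean(0);u=np.linalg.svd(q,full_matrices=0)[2][0]
        print(tag,n,t,len(P),'z50',np.median(P[:,2]).round(4),'rect',np.round(cc,1),round(w,1),round(h,1),round(a,1),'circ',np.round(C,1),round(R_,1),'pca',np.degrees(np.arctan2(u[1],u[0])).round(1)%180)
    if tag=='old': H=(.592,.262);A=(.609,.2)
    else: H=(.504,.139);A=(.566,.143)
    b(.128,.17,H,.05,'handle');b(.146-.006*(tag!='old'),.17,H,.05,'hand-top');b(.07,.098,H,.075,'lid');b(.113,.123,A,.030,'armmid');b(.024,.06,(.494,-.1),.4,'x') if 0 else None
    P=X[ok&(X[...,2]>.03)&(X[...,2]<.045)&(np.hypot(X[...,0]-.6,X[...,1]+.3)<.05)]
grab('top');grab('scene')
run('old/',('top','scene'),'old');run('',('top','scene'),'new')
i=dict(np.load('top.npz'))['img'];save(cv2.resize(i[190:330,90:260],None,fx=4,fy=4,interpolation=2),'top2')
E
```

```text
t: 25.08
eef_pos: [0.4038, -0.0952, 0.2467]
tool_rot: [0.586, -0.58, 0.405, -0.395]
wrist_force: [0.1, -0.1, -0.4]
gripper_width: 0.498
top handle few
top hand-top few
old top lid 133 z50 0.0912 rect [625.5 218.8] 59.4 20.3 24.5 circ [624.3 221.2] 29.8 pca 25.69999999999999
old top armmid 180 z50 0.1185 rect [612.  193.3] 15.5 44.0 16.4 circ [612.4 193.3] 22.6 pca 105.3
scene handle few
scene hand-top few
scene lid few
scene armmid few
new top handle 401 z50 0.1517 rect [504.7 139.7] 65.6 24.4 43.6 circ [504.8 139.8] 33.0 pca 34.30000000000001
new top hand-top 350 z50 0.1521 rect [504.9 139.7] 65.9 16.2 35.0 circ [504.7 139.9] 33.0 pca 34.80000000000001
new top lid 2821 z50 0.0847 rect [503.9 139.4] 126.9 128.3 6.8 circ [504.9 139.9] 64.9 pca 112.7
new top armmid 233 z50 0.1185 rect [566.1 143.3] 59.5 14.7 4.8 circ [566.  142.9] 30.0 pca 4.0
scene handle few
scene hand-top few
new scene lid 460 z50 0.0833 rect [495.4 123. ] 95.5 121.0 74.8 circ [502. 138.] 64.0 pca 129.8
scene armmid few
```

View pics/top2.png

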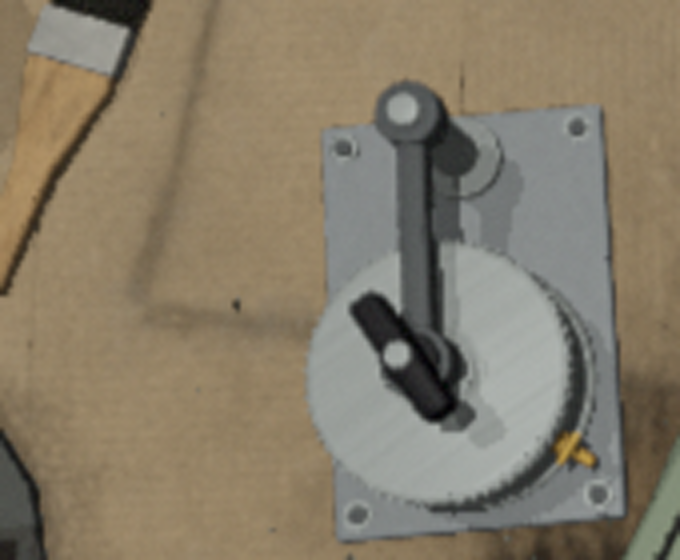

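The arm lies at 4.0°, along the pot's axis, and the lid centre (504,139.6) matches the rim centre (505,139.2). The handle is at 35°, about 136° from its start angle. I check whether the absolute height says fully down by correcting the top camera's depth bias on parts of known height.

Run:
```python
from h import *
d=dict(np.load('top.npz'));X=cloud(d)
def z(u,v,k=2): q=X[v-k:v+k+1,u-k:u+k+1,2];return np.median(q).round(4),q.std().round(4)
# crop px/4 + (90,190)
f=lambda a,b:(90+a//4,190+b//4)
for t,p in dict(plate1=(360,200),plate2=(560,180),plate3=(590,260),arm=(412,200),lidL=(340,380),lidR=(520,330),lidB=(440,470),lidT=(480,270),bench=(250,400)).items(): print(t,z(*f(*p)))
for lo,hi,c,r,t in((.03,.046,(.605,-.2985),.04,'small@tray'),(.04,.056,(.468,-.3285),.05,'large')):
    P=X[(X[...,2]>lo)&(X[...,2]<hi)&(np.hypot(X[...,0]-c[0],X[...,1]-c[1])<r)]
    print(t,len(P),P.mean(0).round(4) if len(P) else '')
```

```text
plate1 (np.float64(0.0111), np.float64(0.2791))
plate2 (np.float64(0.0118), np.float64(0.0014))
plate3 (np.float64(0.0107), np.float64(0.2017))
arm (np.float64(0.12), np.float64(0.0023))
lidL (np.float64(0.0854), np.float64(0.187))
lidR (np.float64(0.0856), np.float64(0.0013))
lidB (np.float64(0.0844), np.float64(0.0017))
lidT (np.float64(0.0849), np.float64(0.0014))
bench (np.float64(0.0015), np.float64(0.0024))
small@tray 0 
large 999 [ 0.4682 -0.3277  0.0494]
```

Locally the depth reads 1 to 1.5 mm high: bench 0.0015, base plate 0.011, arm 0.119–0.120. Corrected, the lid top is at about 0.084, which is the fully-down value. It also stopped hard against 1.7 N m, while it ran at about 0.15 N m. The large tin is unmoved and the robot is clear, so I hand in.

```bash
python3 -c "
from h import *
print(tool()[0], robot.finish_job())"
```

```text
the job is handed in; nothing more can be done
[ 0.40439447 -0.09424968  0.24718989] None
```

The small tin stands upright on the pot's plate, the lid arm is at its stop, and the lid is screwed down to a hard stop. One check on the lid's turn angle disagreed. I handed the job in at about 25 s of the 64 s.

- **Tin:** I gripped it at 8 N by the body (55 mm opening). I set it down at the expected contact height and released it with only a small opening. Later pictures showed it upright near the middle of the plate.
- **Lid arm:** I pushed it with closed fingers until its position held while the force rose to 13.6 N. In the last top view it lay at 4.0°, along the pot's axis. The lid centre was within about 1 mm of the mouth.
- **Lid:** I turned it clockwise by the bar.
    - The first grip caught the hub below the bar, so I redid it higher.
    - At the end it stopped hard: torque rose from about 0.15 to 1.1 N m and the arm came about 3 mm off its stop. I pushed the arm back and tried again at 1.7 N m, and the lid turned no further.
- **The check that disagreed:** the bar turned only about 136–141°, not the 149° of full travel, and the lid sank about 7.1 mm, not 8 mm. Corrected for camera bias, the lid top is at about 84 mm, the fully-down height. I therefore take it that the lid started slightly turned, but I did not confirm that.
- **Rest of the scene:** the large tin had not moved, and at hand-in the gripper was empty and touching nothing.

I viewed 12 pictures, two over the budget of 10.

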